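# Draw the sample tote out from under the bench riser with the pull hook

### The arm

A 6-joint arm with a two-finger parallel gripper is mounted at the origin on a cart in front of the work surface, level with it; the furniture and walls round the work are solid. World frame = base frame: x ahead of the robot, y to its left, z up, the work surface at z = 0. Lengths are in mm, angles in rad, forces in N, time in s.
With the tool pointing down it reaches from about 400 to 925 mm from the base axis. Payload 3.4 kg.
Tool frame: the origin (TCP) lies between the finger pads; the fingertips stand 17 mm ahead of it and the grasp point (between the pads) lies 2 mm behind it; z points along the fingers, y is the line along which they close (so a half turn about z gives the same grasp; the last joint's range is limited). The gripper opens to 85 mm and grips with 20 to 120 N. Pads are 22 mm wide; open, the fingers measure 114 mm over their backs; the gripper's body (76 mm by 85 mm) begins 54 mm behind the grasp point. The pads swing forward as they close: fully open they stand 13 mm farther back than shut.
Start: joints at [1.141, 0.307, 1.506, -0, 1.328, -0.073], TCP at [200.858, 538.783, 210.505] pointing down, gripper open.
Joint ranges: [-3.12, 3.12], [-1.05, 2.28], [0.14, 2.33], [-1.42, 4.57], [0.1, 2.73], [-2.68, 2.68]. Speed limits (rad/s): [2.57, 2.57, 3.14, 3.14, 3.14, 3.14].

### API

Orientations are given as a rotation vector (axis times angle).
In Python, from bench import telemetry, vision, manip gives the robot as it stands.
- The arm moves only by the shell command python3 -m creep 'ROWS' [FORCE]. ROWS is JSON, a list of rows, each a list of 3 entries, a list of its own where there are three numbers: the shift along the tool's x, y, z in cm, then the turn, a rotation vector about the tool's x, y, z in rad, then the opening in per cent of the stroke, from 0 (shut) to 100 (fully open). A call has 1 to 12 rows; each row is the pose to reach, as a shift and turn from the pose commanded when the call began, along the tool's axes at that moment; what a row does not reach only later rows make up. A row lasts 1/12 s, in which the tool goes at most 41.7 mm and 7.16 degrees, less where a joint would pass 70% of its speed; a pose out of reach is approached as far as the arm can. A call with a gripper value outside its range is refused whole. The fingers move at their own pace and stop on an object; FORCE is the grip in N (left out, the last holds). Time passes only in rows, so rows that repeat a pose let the fingers close. It gives the time, the measured TCP pose, the force, the opening and the grip force at its end, in the units of the state.
- telemetry.sense(): the state, without advancing time (a new reading comes with each control period).
- vision.camera(name): name is "side" or "top" or "wrist"; returns the picture (420x560x3 uint8, red, green, blue); there is no depth.
- vision.camera_params(name): a dict with "camera_matrix" (3x3 intrinsics, pixels), "k1" (the pictures are not rectified: a ray, as slopes to the right and down, at radius r is drawn at 1 + k1 r^2 times it, then the intrinsics apply), "pose" (4x4, takes a point from camera to world coordinates). Camera axes: x right, y up, looking along -z (the intrinsics and any distortion apply to the point x, -y, -z); pixel columns grow to the right and rows downward; lengths in mm; the calibration is good to about 2 mm. A picture is of the moment at which its call begins: read the wrist's pose just before it. camera_params takes no time and is no camera call; for the wrist camera it gives the pose at the moment of the call.
- manip.finish_job(): hands the job in; it is judged then, once.
The state is a dict: "time": time; "joints": joint angles; "qd": joint speeds; "joint_efforts": joint torques, N m; "position": TCP position; "tcp_rot": TCP orientation; "ft_force": force on the tool from outside, world axes, zero at the start; "ft_torque": the same for the moment, N m; "grip_width": finger opening in mm; "grasp_force": force on a finger pad.
Only numpy, scipy, OpenCV 4.12 (cv2) and the standard library are available. Lean on these libraries where they do the work, as an engineer would, in place of code of your own. Each camera call takes 0.05 s, during which the arm holds its last target. There are 200 camera calls.

### The job

Take the orange-handled pull hook, reach in under the clear top of the white riser, drop the hook behind the front wall of the blue tote and drag the tote forward onto the sprung yellow buffer until it presses on it with about 6 N, and hold it there a moment. Then unhook without pushing the tote back in and stand the hook upright on the open worktop, clear of the tote. Touch the tote with the hook only, keep its vials standing and leave the things around it where they are.

Things in the scene. Friction and masses are not known exactly. Their poses are not given: they have to be found in the camera images.
- hook_grip (a point): Centre of the upright orange grip block of the pull hook. The block is 24 mm (x) x 30 mm (y) and spans 40 to 92 mm above the tool's underside; this point is 80 mm above it. z is up, x points along the shank towards the hook. The shank, 12 mm wide, leaves the block forward at 32 to 39 mm above the underside.
- hook_tip (a point): Middle of the lower edge of the hook prong: a steel plate 6 mm thick (x), 36 mm wide (y), hanging 32 mm below the shank's underside. Level with the tool's underside, 170 mm ahead (x) of the grip centre and 80 mm lower. Same axes as hook_grip.
- pull_hook: The whole pull hook, rigid, 0.25 kg. It stands by itself on a steel foot plate (40 x 60 x 7 mm, under the grip) and the hook tip. Origin on its underside straight below the grip centre (height 0 when it stands on the bench), same axes.
- tote_lip (a point): Middle of the top of the blue tote's front wall (facing the robot), 45 mm above the bench. The wall is 5 mm thick; x points from it towards the back of the tote, z up. Behind it is an empty bay for the hook prong: from 2.5 to 37 mm behind this point, 110 mm wide, floor 41 mm below this point.
- tote: Open sample tote, 140 (x) x 120 (y) x 45 mm, 0.3 to 0.55 kg with two loose vials in its rear bays, loose on the bench under the riser, front wall 42 to 72 mm behind the riser's front edge and a little askew at the start. Origin at the centre of its underside; x into the riser. Dragging takes about 0.5 to 2 N; never more than 25 N between hook and tote.
- riser: Low fixed white riser, open at the front: clear top from 105 to 117 mm high, 186 mm wide, 240 mm deep, inner width 162 mm. Origin at the middle of its front edge on the bench; x points into it, z up. Two rails 18 mm high run 90 mm out of its front and carry, between two clamps, the sprung yellow buffer bar, which counts as part of it.
- riser_edge (a point): Middle of the riser top's front edge, 117 mm high, axes as riser. The sprung yellow buffer bar (32 mm high) meets the tote's front face 10 to 40 mm in front of this edge: not measured, so feel it: 1 N at touch, then 0.5 N more per mm, on top of the drag. Press it with 3.5 to 8.5 N for 0.3 s, never more. It gives up to 20 mm and pushes the tote back as the hook lets go.
- vial_red: Glass vial with red cap, 21 mm dia x 45 mm, in the tote; origin at its underside, z up along it.
- vial_white: Glass vial with white cap, 21 mm dia x 45 mm, in the tote; origin at its underside, z up along it.
- beaker: Glass beaker, 59 mm dia x 66 mm, bystander left of the riser's front; origin at the underside.
- brass_weight: Brass weight, 20 mm dia x 35 mm, bystander right of the riser's front; origin at the underside.
- mint_jar: Jar with mint-green cap, 47 mm dia x 83 mm, bystander right of the riser; origin at the underside.

How it is judged (in metres and radians):
On the way, in this order (a step that is already met when the one before it is completed fails the run):
1. the hook prong is down behind the tote's front wall, in the front bay (z of hook_tip in the frame of tote_lip below -0.008 m and x of hook_tip in the frame of tote_lip between 0.002 and 0.039 m and y of hook_tip in the frame of tote_lip between -0.045 and 0.045 m), for 0.1 s.
2. with the hook behind its wall the tote has come out of the riser and presses on the buffer with more than 3.5 N for 0.3 s (x of tote_lip in the frame of riser below -0.004 m and contact force between tote and riser above 3.5 N and contact force between tote and pull_hook above 2.5 N and z of hook_tip in the frame of tote_lip below -0.004 m and x of hook_tip in the frame of tote_lip below 0.039 m), for 0.3 s.
At the end, for the whole second after the job is handed in: The tote rests flat and square (0.15 rad) with its lip 2 to 60 mm in front of the riser's front edge, at the buffer; the pull hook stands upright (0.08 rad), still and released on the bench, its prong at least 60 mm from the tote's lip; vials stand, bystanders in place (x of tote_lip in the frame of riser between -0.06 and -0.002 m and angle between the x axis of tote and the x axis of riser, either way round below 0.15 rad and angle between tote's own z axis and vertical below 0.05 rad and height (world z) of tote below 0.005 m and linear speed of each of tote, pull_hook below 0.01 m/s and height (world z) of pull_hook below 0.006 m and angle between pull_hook's own z axis and vertical below 0.08 rad and horizontal distance between hook_tip and tote_lip above 0.06 m and contact force between pull_hook and tote below 0.1 N); the robot touches nothing.
It fails at once if the tote is pressed on the buffer or riser with more than 8.5 N (contact force between tote and riser above 8.5 N).
It fails at once if hook and tote press on one another with more than 25 N (contact force between tote and pull_hook above 25 N).
It fails at once if the robot itself touches the tote (contact force between any of the arm, the fingers and tote above 0.5 N).
It fails at once if a vial tips over (angle between any of vial_red, vial_white's own z axis and vertical above 0.5 rad).
It fails at once if a bystander is moved by more than 15 mm (distance of any of beaker, brass_weight, mint_jar from where it was at the start of the episode above 0.015 m).
It also fails if it takes over 72 s, if anything falls off the work surface, if the arm or the gripper's body presses on something with over 40 N, if the wrist force passes 120 N, or if a joint passes its speed limit or range.

## Working session

There is one attempt and no reset: what is moved stays moved. The work goes in short steps, Python scripts to look and compute and a shell command to move; the robot and the scene stay as the last step left them, time stands still between calls to the robot, and variables do not carry over. Pictures are saved under pics/ and viewed, at most 12 in all, crops included, and the job is handed in when it is done.

```bash
mkdir -p pics; ls
cat > h.py <<'E'
import numpy as np, cv2
from bench import telemetry, vision, manip
def save(n,f,crop=None,s=1):
    im=vision.camera(n)[:,:,::-1]
    if crop: a,b,c,d=crop; im=im[b:d,a:c]
    cv2.imwrite('pics/'+f,cv2.resize(im,None,fx=s,fy=s,interpolation=cv2.INTER_CUBIC))
def ray(P,u,v):
    K=np.array(P['camera_matrix']);k=P['k1'];T=np.array(P['pose'])
    d=np.array([(u-K[0,2])/K[0,0],(v-K[1,2])/K[1,1]]);s=d.copy()
    for _ in range(30): s=d/(1+k*(s@s))
    r=T[:3,:3]@np.array([s[0],-s[1],-1]);return T[:3,3],r/np.linalg.norm(r)
def at_z(P,u,v,z):
    o,r=ray(P,u,v);return o+r*(z-o[2])/r[2]
def tri(*L):
    A=np.zeros((3,3));b=np.zeros(3);R=[ray(*l) for l in L]
    for o,r in R:
        M=np.eye(3)-np.outer(r,r);A+=M;b+=M@o
    p=np.linalg.solve(A,b);return p,[round(float(np.linalg.norm((np.eye(3)-np.outer(r,r))@(p-o))),1) for o,r in R]
E
python3 - <<'E'
from h import *
save('top','top1.png',s=1.4);save('side','side1.png',s=1.4)
print(telemetry.sense())
for n in('top','side','wrist'):print(n,vision.camera_params(n))
E
```

```text
pics
{'time': 0.1, 'joints': array([ 1.14044960e+00,  3.07499327e-01,  1.50751187e+00, -1.15294707e-05,
        1.32840866e+00, -7.35232642e-02]), 'qd': array([-0.00100519, -0.00189677, -0.00547516,  0.00078118,  0.00220628,
        0.00108912]), 'joint_efforts': array([-1.07976997e-03, -4.58531320e+01, -2.52608764e+01, -2.34412882e-04,
        5.60170534e-03, -2.23803781e-06]), 'position': array([200.6151571 , 538.1746822 , 209.68418931]), 'tcp_rot': array([-5.57444787e-01, -3.09128749e+00,  2.78355453e-03]), 'ft_force': array([ 0.86663362,  0.18815684, -0.13667007]), 'ft_torque': array([ 0.00521018, -0.02890063, -0.00474753]), 'grasp_force': 0.0, 'grip_width': 85.18649644271822}
top {'camera_matrix': array([[404.80630279,   0.        , 279.09613013],
       [  0.        , 404.80630279, 208.09535392],
       [  0.        ,   0.        ,   1.        ]]), 'k1': -0.07626085371325048, 'pose': array([[-1.10024542e-01,  9.73311511e-01, -2.01393401e-01,
         4.25834711e+02],
       [-9.93922742e-01, -1.08453192e-01,  1.88544124e-02,
        -5.51226252e+01],
       [-3.49054060e-03,  2
[... 557 characters left out ...]
31405211e-01,  8.47090809e-01,
         1.05517390e+03],
       [ 0.00000000e+00,  0.00000000e+00,  0.00000000e+00,
         1.00000000e+00]])}
wrist {'camera_matrix': array([[344.30747759,   0.        , 281.95784046],
       [  0.        , 344.30747759, 205.63325407],
       [  0.        ,   0.        ,   1.        ]]), 'k1': -0.04386395678240972, 'pose': array([[ 3.49867499e-01, -8.97088755e-01, -2.69860148e-01,
         1.30240413e+02],
       [ 9.36794822e-01,  3.34154963e-01,  1.03710764e-01,
         5.65463095e+02],
       [-2.86265207e-03, -2.89088615e-01,  9.57298061e-01,
         3.73891564e+02],
       [ 0.00000000e+00,  0.00000000e+00,  0.00000000e+00,
         1.00000000e+00]])}
```

View pics/top1.png

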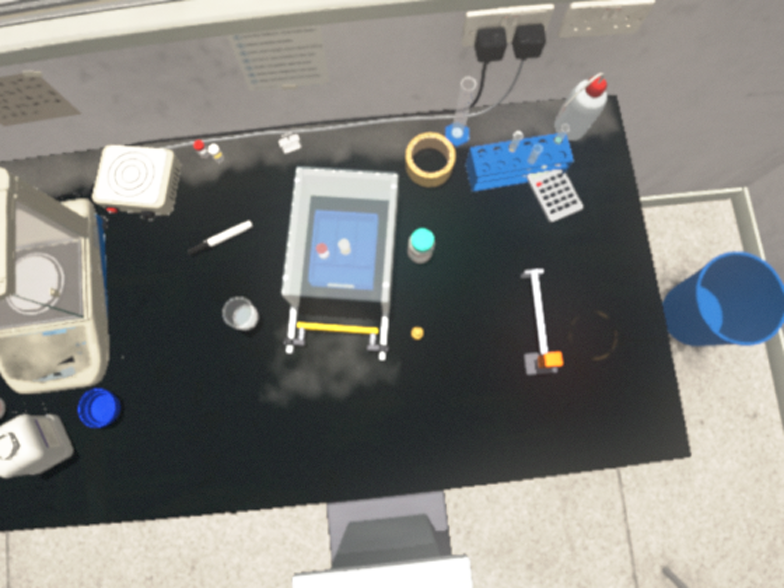

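View pics/side1.png

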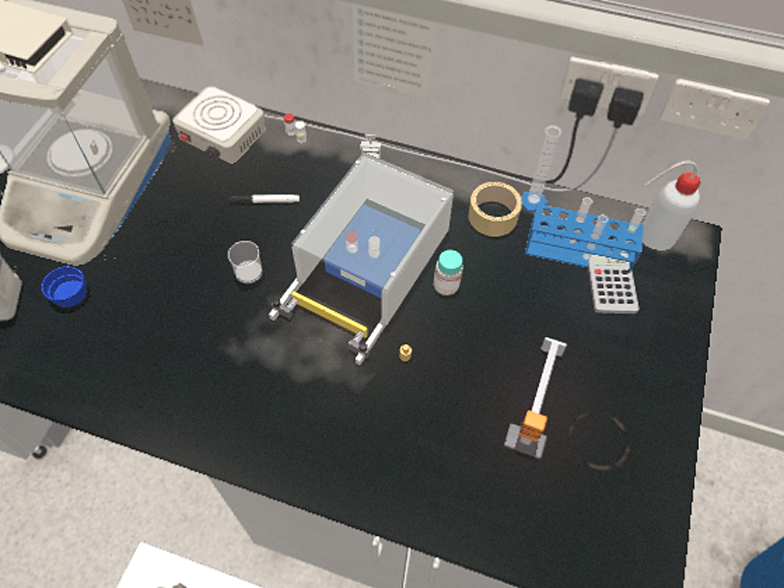

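The top view shows the riser at about (340,245), the buffer bar at (337,328), and the hook grip at (551,360) with its prong at (534,272). The side view shows the hook grip at (534,425), with its prong at (553,346). I'll enlarge both for measuring.

Run:
```python
from h import *
t=vision.camera('top')[:,:,::-1];s=vision.camera('side')[:,:,::-1]
def c(im,x,y,w,h,k):return cv2.resize(im[y:y+h,x:x+w],None,fx=k,fy=k,interpolation=cv2.INTER_CUBIC)
cv2.imwrite('pics/hook.png',np.hstack([c(t,365,180,50,100,6),c(s,355,235,60,100,6)]))
cv2.imwrite('pics/ris.png',np.hstack([c(t,195,115,100,150,4),c(s,185,105,100,150,4)]))
```

```text
(no output)
```

View pics/hook.png

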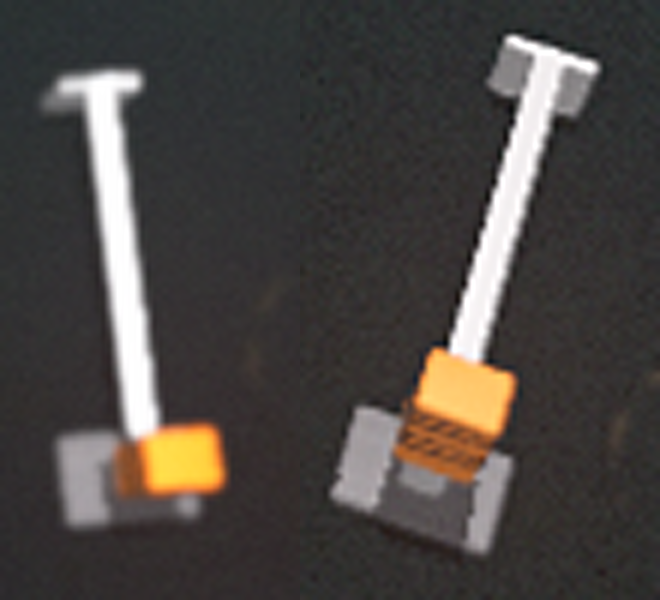

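View pics/ris.png

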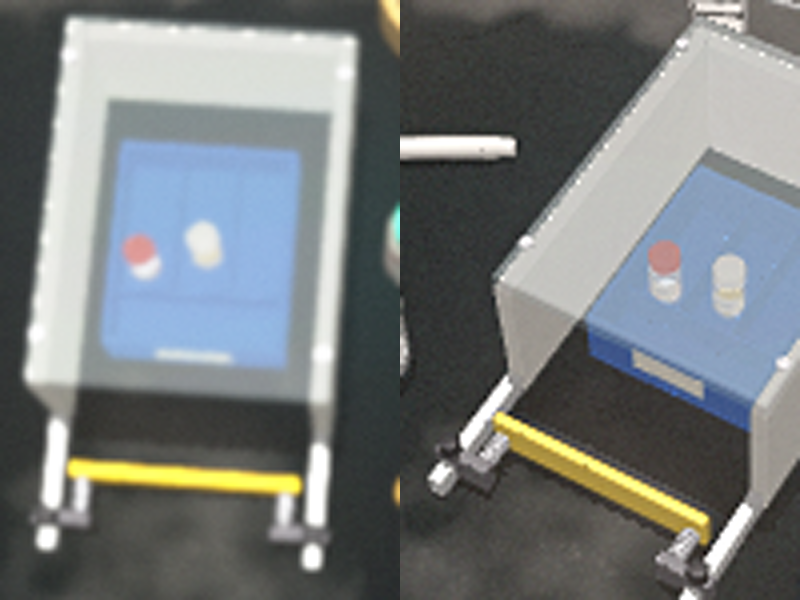

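```bash
cat > m.py <<'E'
from h import *
PT=vision.camera_params('top');PS=vision.camera_params('side')
f=lambda u,v,k,x,y:((u+.5)/k-.5+x,(v+.5)/k-.5+y)
ht=lambda u,v:(PT,*f(u,v,6,365,180)); hs=lambda u,v:(PS,*f(u-300,v,6,355,235))
rt=lambda u,v:(PT,*f(u,v,4,195,115)); rs=lambda u,v:(PS,*f(u-400,v,4,185,105))
def show(n,a,b,z):
    print(n,tri(a,b)[0].round(1),tri(a,b)[1],'top@z',at_z(*a,z).round(1),'side@z',at_z(*b,z).round(1))
show('grip92',ht(183,458),hs(466,391),92)
show('prongtop39',ht(101,81),hs(553,53),39)
show('RL',rt(28,382),rs(495,280),117)
show('RR',rt(330,405),rs(755,405),117)
show('lipL',rt(102,357),rs(590,324),45)
show('lipR',rt(287,367),rs(752,398),45)
show('barL',rt(70,462),rs(497,415),32)
show('barR',rt(301,480),rs(710,520),32)
show('jarbrass',(PT,417/1.4,330/1.4),(PS,405/1.4,348/1.4),35)
show('beaker',(PT,240/1.4,305/1.4),(PS,243/1.4,248/1.4),66)
show('jar',(PT,422/1.4,240/1.4),(PS,451/1.4,262/1.4),83)
print('backL',at_z(*rt(68,20),117),'backR',at_z(*rt(355,38),117))
E
python3 m.py
```

```text
grip92 [ 478.1 -340.1   93.1] [0.2, 0.2] top@z [ 478.3 -340.6   92. ] side@z [ 478.5 -340.    92. ]
prongtop39 [ 647.8 -346.5   41.5] [0.1, 0.1] top@z [ 648.4 -347.4   39. ] side@z [ 649.2 -346.7   39. ]
RL [637.9 113.2 115.9] [0.2, 0.2] top@z [637.8 112.8 117. ] side@z [637.2 112.9 117. ]
RR [599.8 -63.8 129.6] [3.1, 3.1] top@z [603.6 -66.7 117. ] side@z [605.7 -58.6 117. ]
lipL [664.4  72.3  53.6] [3.2, 3.2] top@z [665.   76.2  45. ] side@z [671.1  72.2  45. ]
lipR [641.5 -43.5  63.2] [0.8, 0.8] top@z [645.  -42.6  45. ] side@z [652.8 -40.4  45. ]
barL [601.2 105.9  26.7] [0.9, 0.9] top@z [600.7 104.3  32. ] side@z [597.9 104.9  32. ]
barR [572.1 -43.   32.3] [0.7, 0.7] top@z [572.5 -43.7  32. ] side@z [571.9 -42.3  32. ]
jarbrass [ 562.  -114.6   25.2] [1.3, 1.3] top@z [ 561.3 -115.1   35. ] side@z [ 556.4 -114.8   35. ]
beaker [634.7 203.9  68.8] [5.1, 5.1] top@z [637.7 200.   66. ] side@z [634.3 210.   66. ]
jar [ 720.5 -142.4   73.2] [0.6, 0.6] top@z [ 717.3 -141.    83. ] side@z [ 714.1 -143.9   83. ]
backL [868.86342225  71.45065637 117.        ] backR [ 835.8828735  -108.02524686  117.        ]
```

```bash
cat > go.py <<'E'
import sys
from h import *
from scipy.spatial.transform import Rotation as Ro
# go.py x y z yaw_of_tool_y : prints shift (cm) and turn in current tool frame
def rel(x,y,z,yaw,s=None):
    s=s or telemetry.sense();R=Ro.from_rotvec(s['tcp_rot'])
    ya=np.array([np.cos(yaw),np.sin(yaw),0]);za=np.array([0,0,-1.])
    T=Ro.from_matrix(np.c_[np.cross(ya,za),ya,za])
    return (R.inv().apply(np.array([x,y,z])-s['position'])/10).round(2).tolist(),(R.inv()*T).as_rotvec().round(3).tolist()
if __name__=='__main__':
    s=telemetry.sense();print(s['time'],s['position'].round(1),s['tcp_rot'].round(3),s['ft_force'].round(2))
    a=list(map(float,sys.argv[1:]))
    for i in range(0,len(a),4):print(rel(*a[i:i+4]))
E
python3 go.py 480 150 230 -0.038
```

```text
0.2 [200.7 538.4 209.9] [-5.570e-01 -3.091e+00  2.000e-03] [ 0.23 -0.54 -0.37]
([-39.74, -26.64, -1.98], [-0.001, 0.001, 1.252])
```

```bash
python3 -m creep '[[[-39.7,-26.6,-2],[0,0,1.252],100],[[-39.7,-26.6,-2],[0,0,1.252],100],[[-39.7,-26.6,-2],[0,0,1.252],100],[[-39.7,-26.6,-2],[0,0,1.252],100],[[-39.7,-26.6,-2],[0,0,1.252],100],[[-39.7,-26.6,-2],[0,0,1.252],100],[[-39.7,-26.6,-2],[0,0,1.252],100],[[-39.7,-26.6,-2],[0,0,1.252],100],[[-39.7,-26.6,-2],[0,0,1.252],100],[[-39.7,-26.6,-2],[0,0,1.252],100],[[-39.7,-26.6,-2],[0,0,1.252],100],[[-39.7,-26.6,-2],[0,0,1.252],100]]' 
python3 go.py 478 -340 160 -0.038
```

```text
time: 1.2
position: [482.7, 147.0, 230.8]
tcp_rot: [2.265, 2.173, 0.001]
ft_force: [0.5, 0.4, 0.4]
grip_width: 84.9
grasp_force: 0.0
1.2 [482.7 147.  230.8] [2.265e+00 2.173e+00 1.000e-03] [0.52 0.38 0.38]
([-48.67, 1.53, 7.16], [0.002, 0.002, -0.003])
```

```bash
python3 -m creep '[[[-48.7,1.5,3],[0,0,0],100],[[-48.7,1.5,3],[0,0,0],100],[[-48.7,1.5,3],[0,0,0],100],[[-48.7,1.5,3],[0,0,0],100],[[-48.7,1.5,3],[0,0,0],100],[[-48.7,1.5,3],[0,0,0],100],[[-48.7,1.5,7.2],[0,0,0],100],[[-48.7,1.5,7.2],[0,0,0],100],[[-48.7,1.5,7.2],[0,0,0],100],[[-48.7,1.5,7.2],[0,0,0],100],[[-48.7,1.5,7.2],[0,0,0],100],[[-48.7,1.5,7.2],[0,0,0],100]]'
python3 - <<'E'
from h import *
save('wrist','w1.png')
np.save('w1.npy',vision.camera_params('wrist'),allow_pickle=True)
E
python3 go.py 478 -340 160 -0.038 478 -340 72 -0.038
```

```text
time: 2.2
position: [475.9, -339.0, 157.7]
tcp_rot: [2.264, 2.178, -0.001]
ft_force: [0.5, -0.4, -0.6]
grip_width: 85.3
grasp_force: 0.0
2.25 [ 475.9 -345.7  156.2] [ 2.264  2.173 -0.007] [ 1.29 -5.57  0.43]
([0.58, 0.18, -0.39], [-0.001, 0.005, -0.003])
([0.62, 0.19, 8.41], [-0.001, 0.005, -0.003])
```

View pics/w1.png

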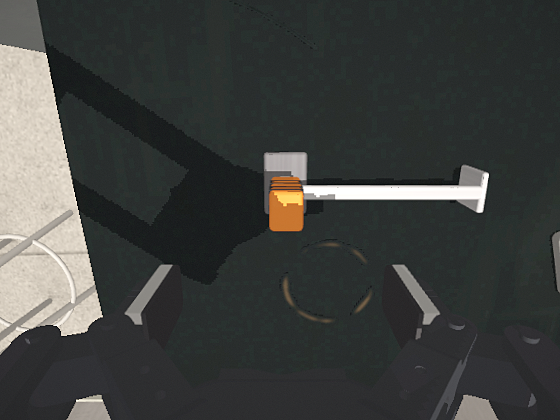

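The wrist view puts the grip's top face at about (286,211), midway between the fingers, with the shank running right. I'll check this against the calibration.

```bash
python3 - <<'E'
from h import *
P=np.load('w1.npy',allow_pickle=True).item()
print(at_z(P,286,211,92).round(1), at_z(P,482,186,39).round(1))
E
python3 go.py 478 -340.5 72 -0.038
```

```text
[ 477.2 -344.3   92. ] [ 644.8 -346.3   39. ]
2.25 [ 475.9 -345.7  156.2] [ 2.264  2.173 -0.007] [ 1.29 -5.57  0.43]
([0.57, 0.19, 8.41], [-0.001, 0.005, -0.003])
```

```bash
python3 -m creep '[[[0,0,2],[0,0,0],100],[[0,0,2],[0,0,0],100],[[0,0,2],[0,0,0],100],[[0,0,2],[0,0,0],100]]' 
python3 go.py 478 -340.5 72 -0.038
```

```text
time: 2.58
position: [476.4, -335.6, 138.8]
tcp_rot: [-2.262, -2.179, -0.0]
ft_force: [0.4, -0.2, -0.7]
grip_width: 85.1
grasp_force: 0.0
2.5833 [ 476.4 -335.6  138.8] [-2.262 -2.179 -0.   ] [ 0.36 -0.21 -0.65]
([-0.48, 0.18, 6.68], [-0.0, -0.0, 0.001])
```

```bash
python3 -m creep '[[[-0.5,0.2,1],[0,0,0],100],[[-0.5,0.2,3.5],[0,0,0],100],[[-0.5,0.2,5.5],[0,0,0],100],[[-0.5,0.2,6.7],[0,0,0],100],[[-0.5,0.2,6.7],[0,0,0],60],[[-0.5,0.2,6.7],[0,0,0],0],[[-0.5,0.2,6.7],[0,0,0],0],[[-0.5,0.2,6.7],[0,0,0],0],[[-0.5,0.2,6.7],[0,0,0],0],[[-0.5,0.2,6.7],[0,0,0],0],[[-0.5,0.2,6.7],[0,0,0],0],[[-0.5,0.2,6.7],[0,0,0],0]]' 100
```

```text
time: 3.58
position: [478.4, -341.6, 71.9]
tcp_rot: [2.263, 2.178, 0.0]
ft_force: [0.4, -0.4, 0.1]
grip_width: -0.0
grasp_force: 0.0
```

Run:
```python
from h import *
w=vision.camera('wrist')[:,:,::-1]; s=vision.camera('side')[230:350,330:430,::-1]
cv2.imwrite('pics/w2.png',np.hstack([cv2.resize(w,(430,322)),cv2.resize(s,(268,322))]))
print(telemetry.sense())
```

```text
{'time': 3.6833, 'joints': array([-6.91944918e-01,  4.57470270e-01,  1.65554999e+00, -4.49759748e-05,
        1.02825838e+00, -6.53843368e-01]), 'qd': array([-0.00166235,  0.00107624,  0.00161923,  0.00032424, -0.001756  ,
        0.00163693]), 'joint_efforts': array([ 1.12035425e-02, -5.01345026e+01, -2.00842327e+01,  2.45584934e-04,
       -2.86948540e-03, -8.01873580e-05]), 'position': array([ 478.26372777, -341.50952399,   71.70229049]), 'tcp_rot': array([ 2.26310278e+00,  2.17852762e+00, -4.74880031e-06]), 'ft_force': array([0.03562577, 0.08056559, 0.21448392]), 'ft_torque': array([0.01894807, 0.05440165, 0.02273358]), 'grasp_force': 0.0, 'grip_width': 0.001076380391502201}
```

View pics/w2.png

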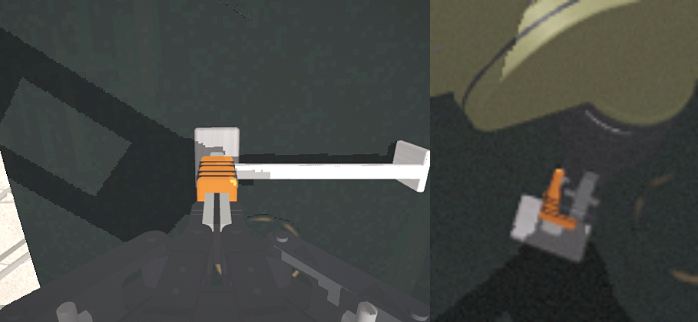

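The side view shows the shut fingers next to the grip, and the wrist view shows them below it in the image. I'll project the known points to see where they really are.

Run:
```python
from h import *
P=vision.camera_params('wrist');T=np.array(P['pose']);K=np.array(P['camera_matrix'])
s=telemetry.sense()['position'];print(T.round(3))
def pr(p,P=P):
    T=np.array(P['pose']);K=np.array(P['camera_matrix'])
    c=np.linalg.inv(T)@np.r_[p,1];m=np.array([c[0],-c[1]])/-c[2];m*=1+P['k1']*(m@m);return (K[:2,:2]@m+K[:2,2]).round(1)
print('tip',pr(s-[0,0,17]),'tcp',pr(s),'blocktop',pr([478,-340,92]),'mid prong',pr([648,-346.5,39]))
for k in (1.302,):
  for q in [(217,188,92),(217,200,92),(410,165,39),(217,196,55)]: print(q,at_z(P,q[0]*k,q[1]*k,q[2]).round(1))
S=vision.camera_params('side');k=268/100
for q in[(590,175),(555,175),(575,222)]: print(at_z(S,(q[0]-430)/k+330,q[1]/k+230,80).round(1))
print('side proj tcp',[(pr(p,S)-[330,230])*k+[430,0] for p in (s,s-[0,0,17],np.array([478,-340,92]))])
```

```text
[[ 9.99000e-01  3.70000e-02  1.20000e-02  4.79737e+02]
 [-3.90000e-02  9.56000e-01  2.90000e-01 -2.66462e+02]
 [-1.00000e-03 -2.91000e-01  9.57000e-01  2.35875e+02]
 [ 0.00000e+00  0.00000e+00  0.00000e+00  1.00000e+00]]
tip [284.7 239.4] tcp [284.9 252. ] blocktop [284.5 267.4] mid prong [555.1 226.5]
(217, 188, 92) [ 477.5 -328.6   92. ]
(217, 200, 92) [ 477.2 -336.4   92. ]
(410, 165, 39) [ 632.5 -338.1   39. ]
(217, 196, 55) [ 476.7 -351.1   55. ]
[ 498.7 -353.7   80. ]
[ 489.7 -327.9   80. ]
[ 457.3 -350.8   80. ]
side proj tcp [array([566.948, 197.516]), array([562.928, 205.556]), array([569.896, 187.6  ])]
```

```bash
python3 -m creep '[[[0,0,-2],[0,0,0],0],[[0,0,-5],[0,0,0],0],[[0,0,-9],[0,0,0],50],[[0,0,-9],[0,0,0],100],[[0,0,-9],[0,0,0],100],[[0,0,-9],[0,0,0],100]]'
cat > og.py <<'E'
from h import *
P={};I={}
for n in('top','side','wrist'):
    P[n]=vision.camera_params(n);I[n]=vision.camera(n)
    h=cv2.cvtColor(I[n],cv2.COLOR_RGB2HSV)
    m=cv2.inRange(h,(5,150,60),(18,255,255))
    k,l,st,c=cv2.connectedComponentsWithStats(m)
    for i in range(1,k):
        if st[i,4]>25:print(n,st[i],c[i].round(1))
print(telemetry.sense()['position'])
cv2.imwrite('pics/w3.png',np.hstack([cv2.resize(I['wrist'][100:330,150:540,::-1],None,fx=1.3,fy=1.3),cv2.resize(I['side'][235:335,335:435,::-1],(299,299))]))
E
python3 og.py
```

```text
time: 4.18
position: [478.1, -341.3, 161.7]
tcp_rot: [2.263, 2.178, 0.0]
ft_force: [0.1, 0.4, -0.6]
grip_width: 48.4
grasp_force: 0.0
top [385 251  17  11 140] [393.8 256.7]
side [371 296  19  19 213] [380.5 305.3]
wrist [270 175  28   3  78] [283.5 176.1]
wrist [270 179  28   1  28] [283.5 179. ]
wrist [269 181  31   5 141] [283.6 183. ]
wrist [ 267  187   35   41 1068] [282.7 210.4]
[ 477.22750713 -340.59725959  159.94973015]
```

View pics/w3.png

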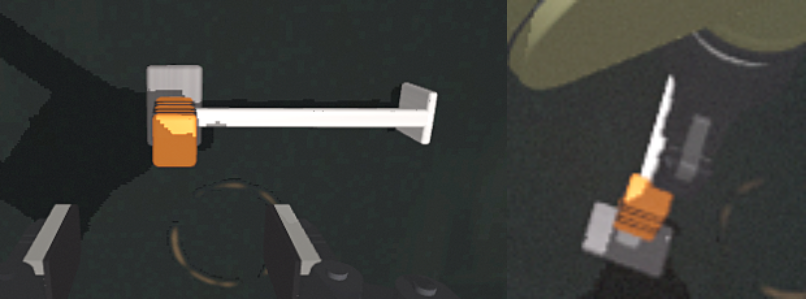

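Run:
```python
from h import *
P=vision.camera_params('wrist');S=vision.camera_params('side');T=vision.camera_params('top')
u=lambda a,b:(a/1.3+150,b/1.3+100)
v=lambda a,b:((a-507)/2.99+335,b/2.99+235)
print('w top face',at_z(P,*u(174,140),92).round(1),'foot TL,TR',at_z(P,*u(147,66),7).round(1),at_z(P,*u(202,66),7).round(1),'prong',at_z(P,*u(432,115),39).round(1))
print('side topface',at_z(S,*v(645,195),92).round(1),'foot L,R',at_z(S,*v(590,203),7).round(1),at_z(S,*v(668,275),7).round(1))
print(tri((P,*u(174,140)),(S,*v(645,195))))
print(telemetry.sense()['position'])
```

```text
w top face [ 476.9 -337.4   92. ] foot TL,TR [ 459.1 -308.2    7. ] [ 498.  -309.6    7. ] prong [ 648.5 -342.9   39. ]
side topface [ 476.8 -338.1   92. ] foot L,R [ 495.2 -308.3    7. ] [ 460.1 -374.8    7. ]
(array([ 477.03730154, -337.96489376,   91.11125741]), [0.3, 0.3])
[ 477.22750713 -340.59725959  159.94973015]
```

The hook hasn't moved: its grip is at (477,-338), straight under the TCP. So the fingers must have closed above the block, which means they reach less far than I assumed. I'll go lower in steps and feel for it.

```bash
python3 go.py 477 -338.5 60 -0.038; python3 -m creep '[[[0.2,0,2],[0,0,0],100],[[0.2,0,5],[0,0,0],100],[[0.2,0,8],[0,0,0],100],[[0.2,0,10],[0,0,0],100],[[0.2,0,10],[0,0,0],60],[[0.2,0,10],[0,0,0],20],[[0.2,0,10],[0,0,0],20],[[0.2,0,10],[0,0,0],20],[[0.2,0,10],[0,0,0],20],[[0.2,0,10],[0,0,0],20]]' 40
```

```text
4.3333 [ 477.2 -340.6  159.9] [-2.261e+00 -2.177e+00  1.000e-03] [ 0.03 -0.45 -0.64]
([0.19, -0.01, 10.0], [-0.003, -0.002, -0.0])
time: 5.17
position: [479.4, -340.5, 63.3]
tcp_rot: [2.26, 2.176, 0.0]
ft_force: [-0.1, -1.8, 3.4]
grip_width: 23.0
grasp_force: 39.9
```

```bash
python3 -m creep '[[[0,0,0],[0,0,0],60],[[0,0,0],[0,0,0],60],[[0,0,0],[0,0,0],60]]'
python3 - <<'E'
from h import *
import os
w=vision.camera('wrist')[:,:,::-1];s=vision.camera('side')[235:335,335:435,::-1]
cv2.imwrite('pics/w4.png',np.hstack([w[:,100:460],cv2.resize(s,(420,420),interpolation=cv2.INTER_CUBIC)]))
print(telemetry.sense()['position'],telemetry.sense()['ft_force'])
E
```

```text
time: 5.42
position: [478.4, -339.4, 61.9]
tcp_rot: [2.263, 2.178, 0.0]
ft_force: [-0.2, -0.0, -0.4]
grip_width: 51.1
grasp_force: 0.0
[ 478.27447087 -339.31220285   61.59240753] [ 0.36980548  0.84332503 -0.90647137]
```

View pics/w4.png

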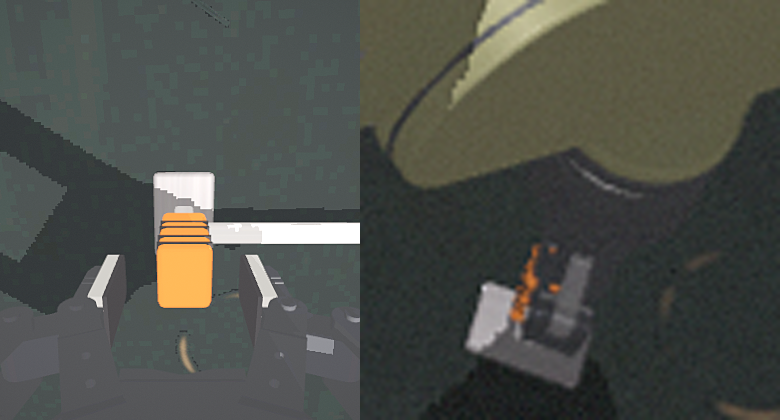

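```bash
python3 -m creep '[[[-0.1,0,0.5],[0,0,0],60],[[0,0,1],[0,0,0],60],[[0,0,1.7],[0,0,0],60],[[0,0,1.7],[0,0,0],60],[[0,0,1.7],[0,0,0],60]]'; python3 -m creep '[[[0,0,0],[0,0,0],0],[[0,0,0],[0,0,0],0],[[0,0,0],[0,0,0],0],[[0,0,0],[0,0,0],0],[[0,0,0],[0,0,0],0],[[0,0,0],[0,0,0],0]]' 100
```

```text
time: 5.93
position: [477.7, -338.9, 43.4]
tcp_rot: [-2.262, -2.177, 0.0]
ft_force: [1.2, 0.2, -0.1]
grip_width: 51.4
grasp_force: 0.0
time: 6.43
position: [479.0, -339.8, 44.9]
tcp_rot: [2.262, 2.178, 0.001]
ft_force: [1.6, -0.7, 1.6]
grip_width: 21.9
grasp_force: 98.5
```

```bash
python3 -m creep '[[[0,0,-1],[0,0,0],0],[[0,0,-3],[0,0,0],0],[[0,0,-6],[0,0,0],0],[[0,0,-9],[0,0,0],0],[[0,0,-12],[0,0,0],0],[[0,0,-13.5],[0,0,0],0],[[0,0,-13.5],[0,0,0],0],[[0,0,-13.5],[0,0,0],0]]'; python3 go.py 420 61 180 -0.175 420 61 101 -0.175
```

```text
time: 7.1
position: [478.1, -339.4, 180.3]
tcp_rot: [2.262, 2.178, -0.0]
ft_force: [-0.7, 0.9, -3.2]
grip_width: 22.2
grasp_force: 98.5
7.1 [ 478.1 -339.4  180.3] [ 2.262  2.178 -0.   ] [-0.7   0.85 -3.18]
([39.79, -7.33, -0.01], [0.001, 0.001, 0.137])
([39.8, -7.33, 7.89], [0.001, 0.001, 0.137])
```

```bash
python3 -m creep '[[[2,-0.4,0],[0,0,0.01],0],[[5,-0.9,0],[0,0,0.02],0],[[9,-1.7,0],[0,0,0.03],0],[[13,-2.4,0],[0,0,0.045],0],[[17,-3.1,0],[0,0,0.06],0],[[21,-3.9,0],[0,0,0.07],0],[[25,-4.6,0],[0,0,0.085],0],[[29,-5.3,0],[0,0,0.1],0],[[33,-6.1,0],[0,0,0.11],0],[[36.5,-6.7,0],[0,0,0.125],0],[[39,-7.2,0],[0,0,0.137],0],[[39.8,-7.3,0],[0,0,0.137],0]]'; python3 -m creep '[[[0,0,0],[0,0,0],0],[[0,0,0],[0,0,0],0],[[0,0,0],[0,0,0],0]]'; python3 go.py 420 61 100 -0.175
python3 - <<'E'
from h import *
t=vision.camera('top')[:,:,::-1];s=vision.camera('side')[:,:,::-1];w=vision.camera('wrist')[:,:,::-1]
np.save('w5.npy',vision.camera_params('wrist'),allow_pickle=True)
def c(im,x,y,ww,h,k):return cv2.resize(im[y:y+h,x:x+ww],None,fx=k,fy=k,interpolation=cv2.INTER_CUBIC)
cv2.imwrite('pics/c5.png',np.hstack([c(s,185,105,120,165,3.4),c(w,200,0,360,420,1)[:, -360:] if 0 else cv2.resize(w,(392,294)).copy().repeat(1,0) if 0 else np.pad(cv2.resize(w,(390,292)),((0,269),(0,0),(0,0)))]))
cv2.imwrite('pics/t5.png',t);cv2.imwrite('pics/s5.png',s);cv2.imwrite('pics/w5.png',w)
E
```

```text
time: 8.1
position: [416.8, 64.2, 177.4]
tcp_rot: [-2.4, -2.019, 0.006]
ft_force: [0.6, 0.5, -2.3]
grip_width: 21.8
grasp_force: 98.3
time: 8.35
position: [420.3, 59.9, 178.8]
tcp_rot: [-2.407, -2.018, 0.003]
ft_force: [0.1, -0.0, -2.6]
grip_width: 22.1
grasp_force: 98.3
8.35 [420.3  59.9 178.8] [-2.407 -2.018  0.003] [ 0.1  -0.   -2.57]
([0.11, -0.03, 7.88], [-0.001, 0.001, -0.0])
```

```bash
python3 -m creep '[[[0.1,0,1.5],[0,0,0],0],[[0.1,0,4],[0,0,0],0],[[0.1,0,6.5],[0,0,0],0],[[0.1,0,8],[0,0,0],0],[[0.1,0,8],[0,0,0],0],[[0.1,0,8],[0,0,0],0],[[0.1,1,8],[0,0,0],0],[[0.1,3,8],[0,0,0],0],[[0.1,5,8],[0,0,0],0],[[0.1,7,8],[0,0,0],0],[[0.1,8.5,8],[0,0,0],0],[[0.1,8.5,8],[0,0,0],0]]'; python3 -m creep '[[[0,0,0],[0,0,0],0],[[0,0,0],[0,0,0],0],[[0,0,0],[0,0,0],0]]'
python3 - <<'E'
from h import *
t=vision.camera('top')[:,:,::-1];s=vision.camera('side')[:,:,::-1];w=vision.camera('wrist')[:,:,::-1]
np.save('w6.npy',vision.camera_params('wrist'),allow_pickle=True)
def c(im,x,y,ww,h,k):return cv2.resize(im[y:y+h,x:x+ww],None,fx=k,fy=k,interpolation=cv2.INTER_CUBIC)
S=c(s,205,150,100,75,4); T=c(t,205,150,100,75,4); W=np.zeros((300,800,3),np.uint8); W[:,:400]=cv2.resize(w,(400,300))
W[:,400:]=c(w,260,20,300,225,4/3)
cv2.imwrite('pics/c6.png',np.vstack([np.hstack([S,T]),W]))
print(telemetry.sense()['position'])
E
```

```text
time: 9.5
position: [511.7, 46.3, 101.7]
tcp_rot: [2.403, 2.014, 0.011]
ft_force: [1.9, 0.3, -2.5]
grip_width: 22.8
grasp_force: 98.8
time: 9.75
position: [503.3, 47.3, 99.8]
tcp_rot: [-2.407, -2.018, 0.001]
ft_force: [-0.7, 0.9, -2.5]
grip_width: 22.6
grasp_force: 98.8
[503.52947058  47.39966613  99.66875942]
```

View pics/c6.png

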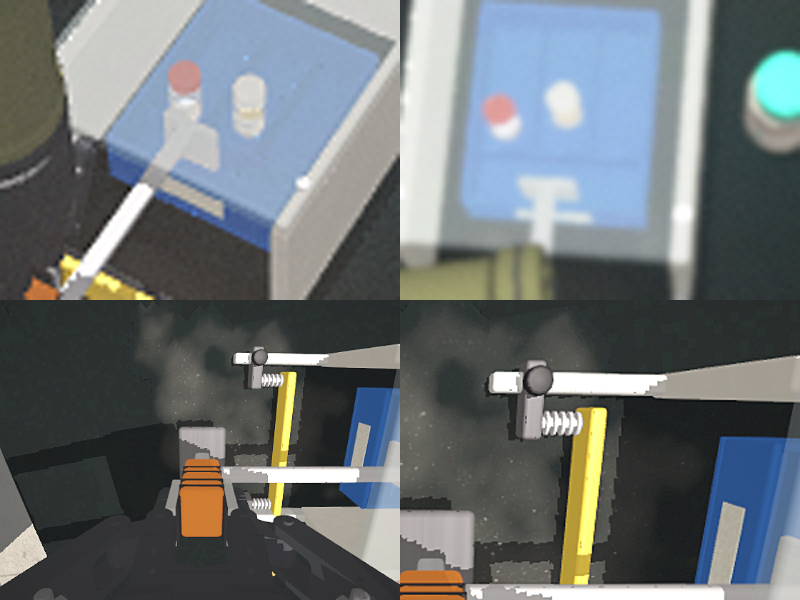

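Run:
```python
from h import *
T=vision.camera_params('top');S=vision.camera_params('side');W=np.load('w6.npy',allow_pickle=True).item()
t=lambda u,v,z:at_z(T,(u-400+.5)/4-.5+205,(v+.5)/4-.5+150,z)
s=lambda u,v,z:at_z(S,(u+.5)/4-.5+205,(v+.5)/4-.5+150,z)
w=lambda u,v,z:at_z(W,(u-400)*.75+260,(v-300)*.75+20,z)
O=np.array([621,22,0]);a=-.18;R=np.array([[np.cos(a),np.sin(a),0],[-np.sin(a),np.cos(a),0],[0,0,1]])
def p(n,x):print(n,x.round(1),'riser',(R@(x-O)).round(1))
p('prong top T',t(548,183,93));p('prongL',t(517,183,93));p('prongR',t(578,184,93))
p('prong top S',s(192,122,93))
p('prong tip S L',s(165,148,54));p('prong tip S R',s(217,172,54))
p('lipL T',t(462,213,45));p('lipR T',t(647,228,45))
p('lipL S',s(107,155,45));p('lipR S',s(272,222,45))
p('lip far W',w(722,437,45));p('bar rear W',w(606,409,32));p('riser frontL W',w(660,378,0))
g=telemetry.sense()['position'];p('grip',g);p('tip exp',g+170*np.array([np.cos(.175),-np.sin(.175),0]))
```

```text
prong top T [669.4  15.1  93. ] riser [48.9  1.9 93. ]
prongL [671.5  34.3  93. ] riser [47.5 21.1 93. ]
prongR [666.7  -3.4  93. ] riser [ 49.5 -16.8  93. ]
prong top S [672.2  16.7  93. ] riser [51.3  4.  93. ]
prong tip S L [673.9  36.4  54. ] riser [49.4 23.7 54. ]
prong tip S R [6.677e+02 3.000e-01 5.400e+01] riser [ 49.9 -13.   54. ]
lipL T [667.6  76.   45. ] riser [36.2 61.5 45. ]
lipR T [644.4 -42.6  45. ] riser [ 34.6 -59.3  45. ]
lipL S [662.8  70.9  45. ] riser [32.4 55.6 45. ]
lipR S [650.1 -41.3  45. ] riser [ 40.  -57.1  45. ]
lip far W [649.3  85.6  45. ] riser [16.4 67.6 45. ]
bar rear W [599.9 106.6  32. ] riser [-35.9  79.4  32. ]
riser frontL W [642.4 116.1   0. ] riser [ 4.2 96.4  0. ]
grip [503.5  47.4  99.7] riser [-120.1    4.    99.7]
tip exp [670.9  17.8  99.7] riser [49.9  4.8 99.7]
```

```bash
python3 -m creep '[[[0,0.5,0],[0,0,0],0],[[0,0.9,0],[0,0,0],0],[[0,0.9,0],[0,0,0],0],[[0,0.9,0],[0,0,0],0],[[0,0.9,0.7],[0,0,0],0],[[0,0.9,1.4],[0,0,0],0],[[0,0.9,1.4],[0,0,0],0],[[0,0.9,1.4],[0,0,0],0]]'
```

```text
time: 10.57
position: [512.1, 45.7, 84.5]
tcp_rot: [-2.406, -2.018, 0.003]
ft_force: [-0.7, -0.1, -2.4]
grip_width: 22.1
grasp_force: 98.6
```

```bash
python3 -m creep '[[[0,0,0.5],[0,0,0],0],[[0,0,1],[0,0,0],0],[[0,0,1.5],[0,0,0],0],[[0,0,2],[0,0,0],0],[[0,0,2],[0,0,0],0],[[0,0,2],[0,0,0],0]]'; python3 go.py 500 40 80 -.175|head -1
```

```text
time: 11.07
position: [512.8, 45.7, 65.0]
tcp_rot: [-2.406, -2.018, 0.002]
ft_force: [-0.8, 0.5, -2.9]
grip_width: 22.5
grasp_force: 98.7
11.0667 [512.8  45.7  65. ] [-2.406e+00 -2.018e+00  2.000e-03] [-0.78  0.52 -2.86]
```

```bash
python3 -m creep '[[[0,-0.4,0],[0,0,0],0],[[0,-0.8,0],[0,0,0],0],[[0,-1.2,0],[0,0,0],0],[[0,-1.6,0],[0,0,0],0],[[0,-2,0],[0,0,0],0],[[0,-2.4,0],[0,0,0],0],[[0,-2.8,0],[0,0,0],0],[[0,-3.2,0],[0,0,0],0],[[0,-3.6,0],[0,0,0],0],[[0,-4,0],[0,0,0],0],[[0,-4.4,0],[0,0,0],0],[[0,-4.8,0],[0,0,0],0]]'; python3 -m creep '[[[0,-0.3,0],[0,0,0],0],[[0,-0.6,0],[0,0,0],0],[[0,-0.9,0],[0,0,0],0],[[0,-1.2,0],[0,0,0],0]]'
```

```text
time: 12.07
position: [466.0, 54.1, 65.7]
tcp_rot: [2.407, 2.019, 0.001]
ft_force: [1.7, -0.8, -2.5]
grip_width: 22.3
grasp_force: 98.8
time: 12.4
position: [454.2, 56.1, 65.6]
tcp_rot: [2.407, 2.019, 0.001]
ft_force: [2.0, -0.7, -2.3]
grip_width: 22.5
grasp_force: 98.9
```

```bash
for i in 1 2 3 4 ; do python3 -m creep '[[[0,-0.15,0],[0,0,0],0],[[0,-0.3,0],[0,0,0],0],[[0,-0.4,0],[0,0,0],0]]' | sed -n '2p;4p'; done
```

```text
position: [450.2, 56.9, 65.6]
ft_force: [2.0, -0.0, -2.2]
position: [446.3, 57.5, 65.6]
ft_force: [2.0, -0.5, -1.4]
position: [442.3, 58.2, 65.6]
ft_force: [1.4, -0.2, -1.9]
position: [438.3, 58.9, 65.5]
ft_force: [2.1, -0.4, -2.0]
```

```bash
for i in 1 2 3 4 ; do python3 -m creep '[[[0,-0.1,0],[0,0,0],0],[[0,-0.2,0],[0,0,0],0],[[0,-0.2,0],[0,0,0],0]]' | sed -n '2p;4p'; done
```

```text
position: [436.2, 59.3, 65.5]
ft_force: [1.1, -0.5, -0.8]
position: [434.2, 59.6, 65.5]
ft_force: [2.0, -0.9, -0.6]
position: [432.2, 60.0, 65.5]
ft_force: [1.2, -0.4, -1.1]
position: [430.2, 60.3, 65.5]
ft_force: [1.4, -0.7, -1.8]
```

```bash
for i in 1 2 3 ; do python3 -m creep '[[[0,-0.1,0],[0,0,0],0],[[0,-0.2,0],[0,0,0],0],[[0,-0.2,0],[0,0,0],0]]' | sed -n '2p;4p'; done
```

```text
position: [428.3, 60.7, 65.5]
ft_force: [1.3, -0.1, -1.8]
position: [426.6, 61.0, 65.5]
ft_force: [3.4, -0.6, -2.4]
position: [424.8, 61.4, 65.5]
ft_force: [4.0, -0.6, -4.1]
```

```bash
for i in 1 2 3 ; do python3 -m creep '[[[0,-0.1,0],[0,0,0],0],[[0,-0.2,0],[0,0,0],0],[[0,-0.2,0],[0,0,0],0]]' | sed -n '2p;4p'; done
```

```text
position: [422.8, 61.7, 65.6]
ft_force: [4.2, -1.1, -2.7]
position: [421.0, 62.1, 65.6]
ft_force: [4.5, -0.7, -2.5]
position: [419.2, 62.4, 65.6]
ft_force: [5.6, 0.1, -3.2]
```

```bash
python3 -m creep '[[[0,-0.1,0],[0,0,0],0],[[0,-0.2,0],[0,0,0],0],[[0,-0.2,0],[0,0,0],0]]' | sed -n '2p;4p';for i in 1 2 3 4; do python3 -m creep '[[[0,-0.03,0],[0,0,0],0],[[0,-0.03,0],[0,0,0],0]]' | sed -n '1,2p;4p'; done
```

```text
position: [417.5, 62.7, 65.6]
ft_force: [6.3, -0.7, -4.9]
time: 16.32
position: [417.5, 62.8, 65.6]
ft_force: [7.1, -1.0, -4.9]
time: 16.48
position: [417.2, 62.8, 65.6]
ft_force: [6.7, -1.3, -5.0]
time: 16.65
position: [417.0, 62.9, 65.6]
ft_force: [6.6, -1.7, -5.6]
time: 16.82
position: [416.8, 62.9, 65.6]
ft_force: [8.0, -0.4, -5.7]
```

```bash
python3 -m creep '[[[0,0,0],[0,0,0],0],[[0,0.2,0],[0,0,0],0],[[0,0.4,0],[0,0,0],0],[[0,0.6,0],[0,0,0],0],[[0,0.8,0],[0,0,0],0],[[0,1,0],[0,0,0],0],[[0,1.2,0],[0,0,0],0],[[0,1.4,0],[0,0,0],0],[[0,1.4,0],[0,0,0],0],[[0,1.4,0],[0,0,0],0]]'; python3 -m creep '[[[0,0.4,0],[0,0,0],0],[[0,0.8,0],[0,0,0],0],[[0,0.8,0],[0,0,0],0],[[0,0.8,0],[0,0,0],0]]'
python3 - <<'E'
from h import *
t=vision.camera('top')[:,:,::-1];s=vision.camera('side')[:,:,::-1];w=vision.camera('wrist')[:,:,::-1]
np.save('w7.npy',vision.camera_params('wrist'),allow_pickle=True)
cv2.imwrite('pics/t7.png',t);cv2.imwrite('pics/s7.png',s);cv2.imwrite('pics/w7.png',w)
def c(im,x,y,ww,h,k):return cv2.resize(im[y:y+h,x:x+ww],None,fx=k,fy=k,interpolation=cv2.INTER_CUBIC)
cv2.imwrite('pics/c7.png',np.hstack([c(s,195,140,100,150,4),np.vstack([c(t,205,150,100,75,4),cv2.resize(w,(400,300))])]))
E
```

```text
time: 17.65
position: [428.4, 60.5, 65.2]
tcp_rot: [-2.406, -2.018, 0.002]
ft_force: [0.1, -0.8, -2.2]
grip_width: 22.4
grasp_force: 98.8
time: 17.98
position: [437.7, 59.1, 65.5]
tcp_rot: [2.407, 2.019, 0.0]
ft_force: [-0.0, 0.1, -2.6]
grip_width: 22.2
grasp_force: 99.0
```

```bash
python3 -m creep '[[[0,0,-0.5],[0,0,0],0],[[0,0,-1],[0,0,0],0],[[0,0,-1.5],[0,0,0],0],[[0,0,-1.5],[0,0,0],0]]' | sed -n '2p;4p'; python3 -m creep '[[[0,0,-0.7],[0,0,0],0],[[0,0,-1.5],[0,0,0],0],[[0,0,-2.5],[0,0,0],0],[[0,0,-4],[0,0,0],0],[[0,0,-6],[0,0,0],0],[[0,0,-8.5],[0,0,0],0],[[0,0,-10.5],[0,0,0],0],[[0,0,-11],[0,0,0],0],[[0,0,-11],[0,0,0],0],[[0,0,-11],[0,0,0],0]]'; python3 go.py 478 -339 185 -0.038
```

```text
position: [438.2, 59.2, 81.8]
ft_force: [0.3, -0.1, -2.5]
time: 19.3
position: [436.7, 59.1, 190.3]
tcp_rot: [-2.407, -2.019, 0.0]
ft_force: [0.0, -0.2, -2.6]
grip_width: 22.6
grasp_force: 99.1
19.3 [436.7  59.1 190.3] [-2.407 -2.019  0.   ] [ 0.02 -0.17 -2.61]
([-38.49, 10.99, 0.53], [-0.0, 0.0, -0.137])
```

View pics/c7.png

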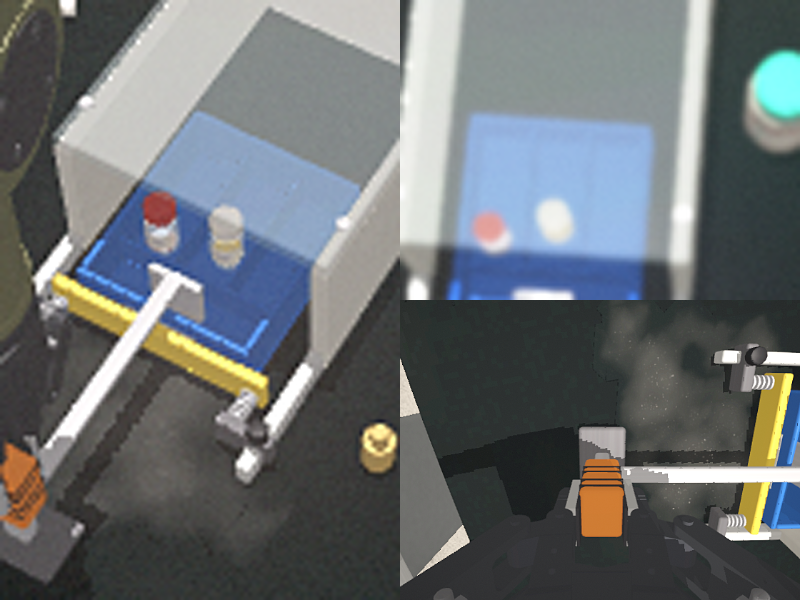

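The tote sits square against the buffer at about (165,315) in the left crop. Both vials are standing and the prong was free in the bay. The hook has now lifted clear, so I'll carry it back to its first spot.

```bash
python3 -m creep '[[[-2,0.6,0],[0,0,-0.01],0],[[-5,1.4,0],[0,0,-0.02],0],[[-9,2.6,0],[0,0,-0.03],0],[[-13,3.7,0],[0,0,-0.045],0],[[-17,4.9,0],[0,0,-0.06],0],[[-21,6,0],[0,0,-0.075],0],[[-25,7.1,0],[0,0,-0.09],0],[[-29,8.3,0],[0,0,-0.1],0],[[-33,9.4,0],[0,0,-0.115],0],[[-36.5,10.4,0],[0,0,-0.13],0],[[-38,10.9,0],[0,0,-0.137],0],[[-38.5,11,0],[0,0,-0.137],0]]'; python3 -m creep '[[[0,0,3],[0,0,0],0],[[0,0,6],[0,0,0],0],[[0,0,9],[0,0,0],0],[[0,0,11.5],[0,0,0],0],[[0,0,12],[0,0,0],0],[[0,0,12],[0,0,0],0],[[0,0,12],[0,0,0],0]]'
```

```text
time: 20.3
position: [477.9, -342.5, 187.9]
tcp_rot: [-2.265, -2.174, 0.002]
ft_force: [1.0, -0.4, -2.1]
grip_width: 22.3
grasp_force: 98.8
time: 20.88
position: [478.5, -338.5, 70.4]
tcp_rot: [-2.262, -2.179, 0.0]
ft_force: [0.4, -0.7, -1.6]
grip_width: 22.4
grasp_force: 98.8
```

```bash
python3 -m creep '[[[0,0,0.8],[0,0,0],0],[[0,0,1.6],[0,0,0],0],[[0,0,2.1],[0,0,0],0],[[0,0,2.1],[0,0,0],0],[[0,0,2.1],[0,0,0],0]]' | sed -n '2p;4p'; for i in 1 2 3 4;do python3 -m creep '[[[0,0,0.12],[0,0,0],0],[[0,0,0.12],[0,0,0],0]]' | sed -n '2p;4p';done
```

```text
position: [478.3, -339.0, 49.4]
ft_force: [-0.0, 0.3, -3.5]
position: [478.7, -339.3, 48.5]
ft_force: [-0.6, -0.2, -2.3]
position: [478.5, -339.2, 47.2]
ft_force: [-0.5, -0.5, -2.3]
position: [478.5, -339.1, 45.8]
ft_force: [0.3, -0.7, -2.4]
position: [478.6, -339.3, 44.9]
ft_force: [-1.3, -0.2, -1.3]
```

```bash
for i in 1 2;do python3 -m creep '[[[0,0,0.07],[0,0,0],0],[[0,0,0.07],[0,0,0],0]]' | sed -n '2p;4p';done; python3 -m creep '[[[0,0,0],[0,0,0],30],[[0,0,0],[0,0,0],35],[[0,0,0],[0,0,0],60],[[0,0,0],[0,0,0],60],[[0,0,0],[0,0,0],60],[[0,0,-1],[0,0,0],60],[[0,0,-4],[0,0,0],60],[[0,0,-7],[0,0,0],60],[[0,0,-10],[0,0,0],60],[[0,0,-12],[0,0,0],60],[[0,0,-12],[0,0,0],60],[[0,0,-12],[0,0,0],60]]' 20
python3 - <<'E'
from h import *
t=vision.camera('top')[:,:,::-1];s=vision.camera('side')[:,:,::-1]
def c(im,x,y,ww,h,k):return cv2.resize(im[y:y+h,x:x+ww],None,fx=k,fy=k,interpolation=cv2.INTER_CUBIC)
cv2.imwrite('pics/end.png',np.hstack([c(s,170,120,240,220,1.8),c(t,180,110,200,220,1.8)]))
E
```

```text
position: [478.7, -339.3, 44.9]
ft_force: [-0.8, 0.1, 3.8]
position: [478.8, -339.3, 44.8]
ft_force: [-1.0, 2.0, 9.1]
time: 23.3
position: [479.4, -339.9, 165.4]
tcp_rot: [2.26, 2.176, 0.001]
ft_force: [-0.1, 0.0, -0.7]
grip_width: 51.0
grasp_force: 0.0
```

View pics/end.png

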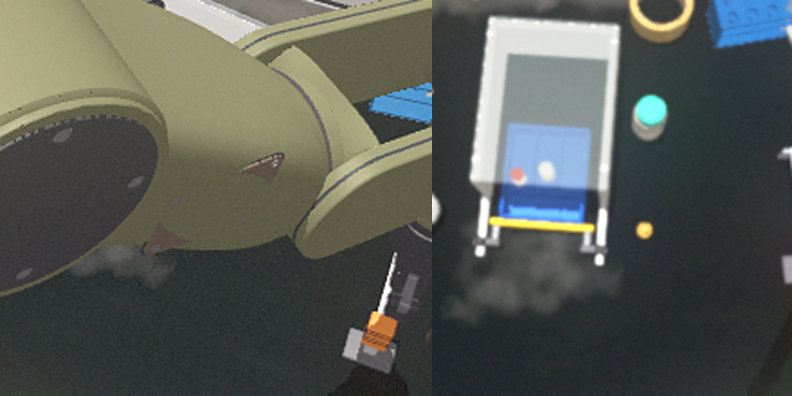

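The hook stands upright at (370,340), released. The tote is square at the buffer at (545,210), the vials stand and the bystanders are where they were. I'm handing the job in.

```bash
python3 -m creep '[[[0,0,0],[0,0,0],60],[[0,0,0],[0,0,0],60],[[0,0,0],[0,0,0],60],[[0,0,0],[0,0,0],60],[[0,0,0],[0,0,0],60],[[0,0,0],[0,0,0],60]]'|head -2; python3 -c "
from bench import manip
print(manip.finish_job())"
```

```text
time: 23.9
position: [478.4, -339.1, 163.0]
the job is handed in; nothing more can be done
None
```

I handed the job in at about 24 s, with no verdict shown: by wrist force the tote pressed the buffer with an estimated 5–6 N for about 0.6 s, and the last pictures show it square at the buffer, vials standing, bystanders in place and the hook standing released at its starting spot.

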